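Ice for the sample bath

TASK

Put some ice in the glass dish so the blood samples can be cooled: with the steel scoop, lift ice lumps out of the grey foam tub and tip at least three of them gently into the dish from low over its rim, then lay the scoop flat on its steel tray again and let go. Don't touch the ice with the gripper, spill none (lumps you don't need stay in the tub), press only lightly on the foam tub, don't knock the glass dish, and leave everything else on the bench where it is.

Things in the scene. Friction and masses are not known exactly. Their poses are not given: they have to be found in the camera images.
- tub: Grey foam ice tub, open on top, standing firmly on the bench: outside 240 x 140 x 62 mm, walls and floor 14 mm thick, so inside it is 212 (x) x 112 (y) x 48 mm deep. Origin: centre of its underside; x along its long side (away from the robot at yaw 0), z up. The floor inside is level. The foam is marked by more than 25 N.
- tub_floor (a point): Centre of the tub's inner floor, 14 mm above the bench.
- tray: Shallow stainless-steel tray, fixed, 160 (x) x 125 (y) mm, rim 12 mm high, 3 mm thick all round, on which the scoop lies at the start and must lie at the end. Origin: centre of its underside, z up. It stands on one side of the tub and the dish on the other; which is which changes.
- scoop: Flat-bottomed steel ice scoop, about 0.19 kg; stands flat by itself. Its bowl is 85 mm long, 80 wide (75 inside), 38 deep, of 2.5 mm sheet, the front lip bevelled to 1 mm, the sides raked down to the lip, the back closed. Origin: on the bowl's underside, 45 mm behind the lip and 40 mm ahead of the back; x points to the lip, z up. A black handle rises from the back (see scoop_grip).
- scoop_grip (a point): On the centre line of the handle: a straight bar 115 mm long, 22 wide (y) and 16 thick, leaving the back 32 mm up and rising backwards at 40 degrees. This point is 75 mm along it, 97 mm behind and 80 mm above the scoop's origin. Good place to grip the 22 mm width, closing along y, with the fingers pointing straight down or leaning up to in line with the handle.
- scoop_lip (a point): Middle of the scoop's front lip, on the underside, 45 mm ahead of the scoop's origin.
- dish: Glass crystallising dish, fragile, loose, 0.3 kg, round, straight sided, 120 mm across and 60 mm high, wall 3.5 mm, floor 5 mm. Origin: centre of its underside, z up.
- dish_rim (a point): Centre of the dish's open mouth, 60 mm above the bench.
- dish_mid (a point): On the dish's axis, 25 mm above its underside.
- lump0: One of five alike ice lumps: slippery chunky cubes with bevelled edges, 28 mm across, 24 mm high, about 14 g; it starts to slide on the scoop at a slope of 10 to 14 degrees. Origin: its centre. At the start it lies on the tub's floor.
- lump1: One of five alike ice lumps: slippery chunky cubes with bevelled edges, 28 mm across, 24 mm high, about 14 g; it starts to slide on the scoop at a slope of 10 to 14 degrees. Origin: its centre. At the start it lies on the tub's floor.
- lump2: One of five alike ice lumps: slippery chunky cubes with bevelled edges, 28 mm across, 24 mm high, about 14 g; it starts to slide on the scoop at a slope of 10 to 14 degrees. Origin: its centre. At the start it lies on the tub's floor.
- lump3: One of five alike ice lumps: slippery chunky cubes with bevelled edges, 28 mm across, 24 mm high, about 14 g; it starts to slide on the scoop at a slope of 10 to 14 degrees. Origin: its centre. At the start it lies on the tub's floor.
- lump4: One of five alike ice lumps: slippery chunky cubes with bevelled edges, 28 mm across, 24 mm high, about 14 g; it starts to slide on the scoop at a slope of 10 to 14 degrees. Origin: its centre. At the start it lies on the tub's floor.
- wash_bottle: Bystander: clear wash bottle, 62 mm across, 175 mm high with its spout, beyond the tub. Origin: centre of its underside.
- reagent: Bystander: white reagent bottle, 58 mm across, 150 mm high, beyond the tub. Origin: centre of its underside.
- tube_rack: Bystander: white rack of capped blood tubes, 75 x 190 x 87 mm, beyond the tub. Origin: centre of its underside.
- timer: Bystander: flat white timer, 62 x 70 x 18 mm, on the robot's side of the tub. Origin: centre of its underside.
- marker: Bystander: marker pen, 130 mm long, 14 mm thick, lying on the robot's side of the tub. Origin: under its middle, x along it.
Things that resemble listed ones, but are neither listed nor needed, are in the scene too. Leave any green look-alike of the lump0 alone.

How it is judged:
On the way, in this order (a step that is already met when the one before it is completed fails the run):
1. the scoop has been picked up off its tray (z of scoop in the frame of tray above 0.03 m), for 0.1 s.
2. at least three ice lumps lie in the dish ((distance between each of lump0, lump1, lump2 and dish_mid below 0.06 m or distance between each of lump0, lump1, lump3 and dish_mid below 0.06 m or distance between each of lump0, lump1, lump4 and dish_mid below 0.06 m or distance between each of lump0, lump2, lump3 and dish_mid below 0.06 m or distance between each of lump0, lump2, lump4 and dish_mid below 0.06 m or distance between each of lump0, lump3, lump4 and dish_mid below 0.06 m or distance between each of lump1, lump2, lump3 and dish_mid below 0.06 m or distance between each of lump1, lump2, lump4 and dish_mid below 0.06 m or distance between each of lump1, lump3, lump4 and dish_mid below 0.06 m or distance between each of lump2, lump3, lump4 and dish_mid below 0.06 m)), for 0.3 s.
At the end, for the whole second after the job is handed in: Three or more lumps lie in the dish (centres within 60 mm of dish_mid), the rest in dish or tub, all at rest; the scoop lies still and flat (0.1 rad) on the tray's floor, origin within 45 mm (x) and 30 mm (y) of the tray's centre; the dish stands upright within 40 mm of its start ((distance between each of lump0, lump1, lump2 and dish_mid below 0.06 m or distance between each of lump0, lump1, lump3 and dish_mid below 0.06 m or distance between each of lump0, lump1, lump4 and dish_mid below 0.06 m or distance between each of lump0, lump2, lump3 and dish_mid below 0.06 m or distance between each of lump0, lump2, lump4 and dish_mid below 0.06 m or distance between each of lump0, lump3, lump4 and dish_mid below 0.06 m or distance between each of lump1, lump2, lump3 and dish_mid below 0.06 m or distance between each of lump1, lump2, lump4 and dish_mid below 0.06 m or distance between each of lump1, lump3, lump4 and dish_mid below 0.06 m or distance between each of lump2, lump3, lump4 and dish_mid below 0.06 m) and (distance between lump0 and dish_mid below 0.06 m or (x of lump0 in the frame of tub between -0.108 and 0.108 m and y of lump0 in the frame of tub between -0.058 and 0.058 m and z of lump0 in the frame of tub below 0.06 m)) and (distance between lump1 and dish_mid below 0.06 m or (x of lump1 in the frame of tub between -0.108 and 0.108 m and y of lump1 in the frame of tub between -0.058 and 0.058 m and z of lump1 in the frame of tub below 0.06 m)) and (distance between lump2 and dish_mid below 0.06 m or (x of lump2 in the frame of tub between -0.108 and 0.108 m and y of lump2 in the frame of tub between -0.058 and 0.058 m and z of lump2 in the frame of tub below 0.06 m)) and (distance between lump3 and dish_mid below 0.06 m or (x of lump3 in the frame of tub between -0.108 and 0.108 m and y of lump3 in the frame of tub between -0.058 and 0.058 m and z of lump3 in the frame of tub below 0.06 m)) and (distance between lump4 and dish_mid below 0.06 m or (x of lump4 in the frame of tub between -0.108 and 0.108 m and y of lump4 in the frame of tub between -0.058 and 0.058 m and z of lump4 in the frame of tub below 0.06 m)) and linear speed of each of lump0, lump1, lump2, lump3, lump4 below 0.03 m/s and x of scoop in the frame of tray between -0.045 and 0.045 m and y of scoop in the frame of tray between -0.03 and 0.03 m and z of scoop in the frame of tray below 0.008 m and angle between scoop's own z axis and vertical below 0.1 rad and linear speed of scoop below 0.02 m/s and angle between dish's own z axis and vertical below 0.05 rad and distance of dish from where it was at the start of the episode below 0.04 m); the robot touches nothing.
It fails at once if the fingers or the arm touch an ice lump (contact force between any of the fingers, the arm and lump0 above 0.3 N or contact force between any of the fingers, the arm and lump1 above 0.3 N or contact force between any of the fingers, the arm and lump2 above 0.3 N or contact force between any of the fingers, the arm and lump3 above 0.3 N or contact force between any of the fingers, the arm and lump4 above 0.3 N).
It fails at once if an ice lump falls or is thrown faster than 1.8 m/s (a drop of more than about 160 mm) (linear speed of any of lump0, lump1, lump2, lump3, lump4 above 1.8 m/s).
It fails at once if the scoop presses on the tub with more than 25 N (contact force between scoop and tub above 25 N).
It fails at once if the glass dish is knocked with more than 8 N by the scoop, the fingers or the arm, or tipped (contact force between any of scoop, the fingers, the arm and dish above 8 N or angle between dish's own z axis and vertical above 0.3 rad).
It fails at once if a bystander is moved more than 25 mm or tipped (distance of any of wash_bottle, reagent, tube_rack, timer, marker from where it was at the start of the episode above 0.025 m or angle between any of wash_bottle, reagent, tube_rack, timer, marker's own z axis and vertical above 0.3 rad).
It also fails if it takes over 72 s, if anything falls off the work surface, if the arm or the gripper's body presses on something with over 40 N, if the wrist force passes 120 N, or if a joint passes its speed limit or range.

ROBOT

A 6-joint arm with a two-finger parallel gripper is mounted at the origin on the work surface. World frame = base frame: x ahead of the robot, y to its left, z up, the work surface at z = 0. Lengths are in m, angles in rad, forces in N, time in s.
With the tool pointing down it reaches from about 0.325 to 0.925 m from the base axis. Payload 3.1 kg.
Tool frame: the origin (TCP) lies between the finger pads; the fingertips stand 19 mm ahead of it and the grasp point (between the pads) is the TCP; z points along the fingers, y is the line along which they close (so a half turn about z gives the same grasp; the last joint's range is limited). The gripper opens to 85 mm and grips with 20 to 120 N. Pads are 22 mm wide; open, the fingers measure 114 mm over their backs; the gripper's body (76 mm by 85 mm) begins 54 mm behind the grasp point. The pads swing forward as they close: fully open they stand 13 mm farther back than shut.
Start: joints at [1.238, 0.217, 1.613, -0, 1.311, -0.112], TCP at [0.137, 0.61, 0.25] pointing down, gripper open.
Joint ranges: [-2.75, 2.75], [-0.78, 2.1], [0.31, 2.55], [-1.13, 4.27], [0.13, 2.63], [-2.58, 2.58]. Speed limits (rad/s): [2.79, 2.79, 3.14, 3.14, 3.14, 3.14].

INTERFACE

Orientations are given as a unit quaternion [x, y, z, w].
In Python, from bench import r gives the robot as it stands. The module is installed in compiled form; this text tells all that it offers.
- The arm moves only by the tool move_arm, never from a script. Its argument "moves" is a list of rows, each a list of 5 numbers: the opening, from -1 (shut) to 1 (fully open), then the shift along the tool's x, y, z in cm, then the turn about the tool's z in rad. In form: [[grip, x, y, z, spin], ...]. A call has 1 to 5 rows; each row shifts and turns the commanded pose from where the row before left it, along the tool's axes as they then stand; what a row does not reach is not made up. A row lasts 1/12 s, in which the tool goes at most 41.7 mm and 7.16 degrees, less where a joint would pass 70% of its speed; a pose out of reach is approached as far as the arm can. A call with a gripper value outside its range is refused whole. The fingers move at their own pace and stop on an object; "force" is the grip in N (left out, the last holds). Time passes only in rows, so rows that do not move let the fingers close. It gives the time, the measured TCP pose, the force, the opening and the grip force at its end, in the units of the state.
- r.get_obs(): the state, without advancing time (a new reading comes with each control period).
- r.capture(name): name is "side" or "top"; returns a dict with "pixels" (420x560x3 uint8, red, green, blue), "depth" (420x560 float32, m along the optical axis (not along the pixel's ray), 0 where there is no reading), "mtx" (3x3 intrinsics, pixels), "k1" (the pictures are not rectified: a ray, as slopes to the right and down, at radius r is drawn at 1 + k1 r^2 times it, then the intrinsics apply), "position" and "rotation" of the camera in the world. Camera axes: x right, y up, looking along -z (the intrinsics and any distortion apply to the point x, -y, -z); pixel columns grow to the right and rows downward; lengths in m; the calibration is good to about 2 mm. A picture is of the moment at which its call begins.
- r.sign_off(): hands the job in; it is judged then, once.
The state is a dict: "time": time; "joints": joint angles; "qd": joint speeds; "joint_torque": joint torques, N m; "ee_pos": TCP position; "orientation": TCP orientation; "ft_force": force on the tool from outside, world axes, zero at the start; "wrist_torque": the same for the moment, N m; "width": opening from 0.0 (shut) to 1.0 (fully open); "grip_force": force on a finger pad.
Only numpy, scipy, OpenCV 4.12 (cv2) and the standard library are available. Lean on these libraries where they do the work, as an engineer would, in place of code of your own. Each camera call takes 0.05 s, during which the arm holds its last target. There are 200 camera calls.

## Working session

There is one attempt and no reset: what is moved stays moved. The work goes in short steps, Python scripts to look and compute and a tool call to move; the robot and the scene stay as the last step left them, time stands still between calls to the robot, and variables do not carry over. Pictures are saved under pics/ and viewed, at most 10 in all, crops included, and the job is handed in when it is done.

Besides the shell and the picture viewer there is one more tool, called after "Call:" as a command line: name --pt "numbers of a row" for each row, then --argument value for the rest. move_arm: Moves the arm, as the interface text tells. Its arguments: {"type":"object","properties":{"moves":{"type":"array","items":{"type":"array","items":{"type":"number"}}},"force":{"type":"number"}},"required":["moves"]}

```bash
mkdir -p pics; cat > h.py <<'E'
import numpy as np, cv2
from bench import r
def save(n,f):
    c=r.capture(n); cv2.imwrite('pics/'+f+'.png',c['pixels'][:,:,::-1]); np.savez('pics/'+f+'.npz',**c); return c
def load(f): return np.load('pics/'+f+'.npz')
def rays(c,uv):
    uv=np.asarray(uv,float).reshape(-1,2); K=c['mtx']
    d=(uv-[K[0,2],K[1,2]])/[K[0,0],K[1,1]]; s=d.copy()
    for _ in range(20): s=d/(1+c['k1']*(s**2).sum(1,keepdims=True))
    return s
def R(c):
    return np.asarray(c['rotation'])
def depthpts(c,uv):
    s=rays(c,uv); uv=np.asarray(uv).astype(int).reshape(-1,2); z=c['depth'][uv[:,1],uv[:,0]]
    p=np.c_[s[:,0]*z,-s[:,1]*z,-z]; return p@R(c).T+c['position']
def plane(c,uv,h):
    s=rays(c,uv); d=np.c_[s[:,0],-s[:,1],-np.ones(len(s))]@R(c).T
    return c['position']+d*((h-c['position'][2])/d[:,2])[:,None]
E
python3 - <<'E'
from h import *
print(r.get_obs())
for n in('top','side'):
    c=save(n,n+'0'); print(n,c['position'],c['rotation'],c['mtx'],c['k1'])
E
```

```text
{'time': 0.0, 'joints': array([ 1.23778430e+00,  2.17747235e-01,  1.61495520e+00,  1.43018852e-05,
        1.31126436e+00, -1.12220440e-01]), 'qd': array([ 5.30857950e-05, -1.47158835e-03,  1.50289919e-03, -8.26244640e-04,
        7.75297068e-04, -2.46463149e-04]), 'joint_torque': array([ 5.83313449e-04, -3.96844411e+01, -3.03854978e+01, -1.34593133e-04,
        9.56591946e-03, -1.91758204e-05]), 'ee_pos': array([0.13660974, 0.6090978 , 0.24896149]), 'orientation': array([ 1.10173449e-01,  9.93911667e-01, -1.15624817e-03, -2.68821786e-04]), 'ft_force': array([ 0.65663728, -0.42233124, -0.38053745]), 'wrist_torque': array([-0.01005718,  0.05457333, -0.00664709]), 'grip_force': 0.0, 'width': 0.9995475826037977}
top [ 0.40190995 -0.00366026  0.99729503] [ 0.08306659 -0.07655422 -0.68125295  0.72327989] [[421.60507549   0.         282.8919489 ]
 [  0.         421.60507549 212.77991921]
 [  0.           0.           1.        ]] -0.11901850520707116
side [ 0.19164999 -0.34900876  0.72928922] [ 0.30655966 -0.14873721 -0.38634773  0.85710784] [[436.39443555   0.         282.69833054]
 [  0.         436.39443555 213.30363917]
 [  0.           0.           1.        ]] 0.002975597597332467
```

```bash
sed -i "s/    return np.asarray(c\['rotation'\])/    from scipy.spatial.transform import Rotation as Q; return Q.from_quat(c['rotation']).as_matrix()/" h.py
```

```text
(no output)
```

View pics/top0.png

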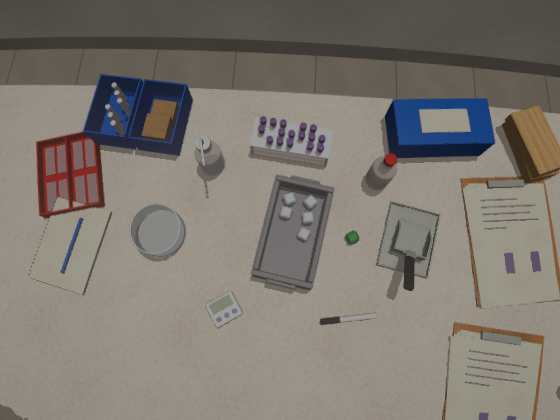

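View pics/side0.png

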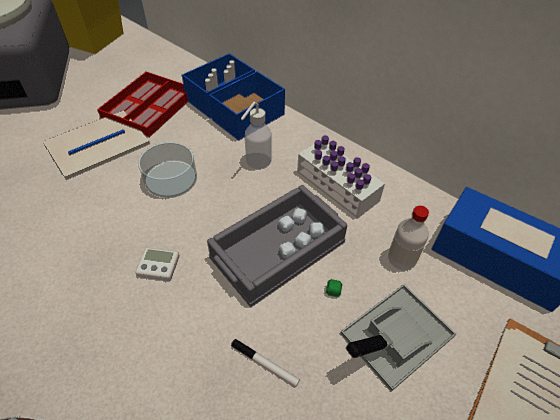

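Top view: tub centred at (293,232) with white lumps at (289,198), (310,202), (286,212), (308,217) and (304,234). The green look-alike is at (352,237), outside the tub, so it gets left alone. Dish is at (158,232), tray and scoop at (408,240) with the handle end at (409,285). The side view agrees: tub (278,243), dish (168,168), scoop (400,335).

```bash
cat > meas.py <<'E'
from h import *
def cloud(f):
    c=load(f); v,u=np.mgrid[0:420,0:560]; uv=np.c_[u.ravel(),v.ravel()]
    return c,uv,depthpts(c,uv).reshape(420,560,3),c['pixels'].astype(int)
def rect(P):
    (x,y),(w,h),a=cv2.minAreaRect((P[:,:2]*1000).astype(np.float32)); 
    return np.round([x,y,w,h],1),round(a,1)
E
python3 - <<'E'
from meas import *
np.set_printoptions(precision=4,suppress=True)
for f,boxes in (('top0',dict(tub=(245,170,340,295),tray=(372,198,445,282),dish=(122,200,195,262),scoop=(380,210,440,295))),('side0',dict(tub=(200,180,355,305),tray=(335,280,460,390),dish=(135,138,200,200),scoop=(340,300,445,365)))):
    c,uv,P,px=cloud(f)
    mx=px.max(2);mn=px.min(2)
    def box(n):
        m=np.zeros((420,560),bool);a=boxes[n];m[a[1]:a[3],a[0]:a[2]]=1;return m&(c['depth']>0)
    z=P[...,2]
    m=box('tub'); q=P[m&(z>.053)&(z<.07)]; print(f,'tub',rect(q),np.median(q[:,2]), 'floor',np.median(z[m&(z<.03)&(z>.008)]))
    q=P[box('tub')&(mn>125)&(z>.02)&(z<.05)]
    lab=box('tub')&(mn>(115))&(z>.02)&(z<.05)
    n,L,st,ce=cv2.connectedComponentsWithStats(lab.astype(np.uint8))
    for i in range(1,n):
        if st[i,4]>25:
            s=P[L==i]; print('  lump',st[i,4],ce[i],s.mean(0),s[:,2].max(), (s[:,:2].max(0)+s[:,:2].min(0))/2)
    m=box('dish')&(z>.045)&(z<.075); q=P[m]; print('dish',len(q), cv2.minEnclosingCircle((q[:,:2]*1000).astype(np.float32)) if len(q) else 0, np.median(q[:,2]))
    q=P[box('tray')&(z>.007)&(z<.016)];print('tray rim',rect(q),np.median(q[:,2]))
    m=box('scoop')&(mx<60)&(z>.03); q=P[m]; print('handle',len(q),q.min(0),q.max(0)); 
    C=q.mean(0);w=np.linalg.svd(q-C)[2][0]; print(C,w)
    q=P[box('scoop')&(mx>60)&(z>.02)&(z<.06)]; print('bowl rim',rect(q),q.mean(0),q.max(0))
    if f=='top0':
        for nm,b in dict(timer=(205,290,245,328),marker=(317,308,380,330),green=(343,228,362,247)).items():
            mm=np.zeros((420,560),bool); mm[b[1]:b[3],b[0]:b[2]]=1; q=P[mm&(z>.007)]; print(nm,rect(q),q[:,2].max())
        for b in ((195,135,225,200),(362,150,400,192),(248,112,335,165)):
            q=P[b[1]:b[3],b[0]:b[2]].reshape(-1,3); q=q[q[:,2]>.05]; print(b,q.min(0),q.max(0))
E
```

```text
top0 tub (array([579.8, -13.1, 140.8, 256.4]), 80.0) 0.060520279436097835 floor 0.013530529582373052
  lump 101 [289.1782 197.3564] [ 0.6609 -0.0006  0.0361] 0.04081618290279809 [ 0.6619 -0.0002]
  lump 99 [310.2727 200.8788] [ 0.6553 -0.0507  0.0364] 0.040471336790765866 [ 0.656  -0.0503]
  lump 100 [285.43 211.43] [0.6263 0.0062 0.0364] 0.04165630284027433 [0.6272 0.0061]
  lump 106 [307.6038 216.5189] [ 0.6172 -0.0462  0.0364] 0.04099866868328983 [ 0.6179 -0.046 ]
  lump 106 [303.6792 233.    ] [ 0.5776 -0.0389  0.0368] 0.04330591252370308 [ 0.5779 -0.0387]
dish 460 ((564.2235107421875, 303.8008117675781), 60.8040885925293) 0.058655625579309534
tray rim (array([ 583.7, -293.5,  125.6,  162.5]), 78.0) 0.01013308739394908
handle 331 [ 0.4557 -0.334   0.0323] [ 0.5838 -0.2505  0.1138]
[ 0.4964 -0.2712  0.0846] [-0.7496  0.2689  0.6048]
bowl rim (array([ 564.4, -291.7,   82.9,   84. ]), 75.3) [ 0.5554 -0.2862  0.0384] [ 0.6149 -0.2465  0.0594]
timer (array([408.8,  90.2,  72.8, 173.7]), 18.5) 0.9972950349331983
marker (array([ 388.6, -110.1,   29.5,  212.4]), 0.8) 0.9972950349331983
g
[... 547 characters left out ...]
41103 [0.6289 0.0046]
  lump 121 [316.5702 227.5702] [ 0.6527 -0.0541  0.0368] 0.04147941949286538 [ 0.6546 -0.0527]
  lump 130 [303.0308 237.7462] [ 0.6149 -0.0498  0.0366] 0.039492498661335085 [ 0.616  -0.0488]
  lump 141 [287.2837 247.7801] [ 0.5757 -0.0425  0.0367] 0.040773549326479364 [ 0.5771 -0.0413]
dish 734 ((561.195068359375, 302.3661193847656), 62.103790283203125) 0.055701382555527035
tray rim (array([ 588.3, -265.5,  183.5,  161.1]), 77.9) 0.010958393941074895
handle 694 [ 0.4532 -0.3387  0.0301] [ 0.6033 -0.2516  0.1147]
[ 0.4995 -0.2781  0.0791] [-0.7518  0.2051  0.6267]
bowl rim (array([ 566.1, -294.2,   81.3,   81.7]), 74.6) [ 0.5556 -0.2907  0.0406] [ 0.6112 -0.2491  0.0538]
```

```bash
python3 - <<'E'
from meas import *
np.set_printoptions(precision=4,suppress=True)
for f,b in (('top0',(395,245,420,295)),('side0',(340,325,390,362))):
    c,uv,P,px=cloud(f); m=np.zeros((420,560),bool); m[b[1]:b[3],b[0]:b[2]]=1
    z=P[...,2]; q=P[m&(c['depth']>0)&(z>.045)&(px.max(2)<75)]
    print(f,len(q),q.min(0),q.max(0))
    for lo in (.05,.065,.08,.095):
        s=q[(q[:,2]>lo)&(q[:,2]<lo+.015)]
        if len(s): print(lo,len(s),s.mean(0),s[:,1].min(),s[:,1].max())
    s=q[q[:,2]>.06]; k=np.polyfit(s[:,0],s[:,1],1); print('handle yaw',np.degrees(np.arctan(k[0])))
c,uv,P,px=cloud('top0');z=P[...,2]
for nm,b in dict(wash=(190,130,225,200),reag=(362,150,400,192),rack=(248,112,335,165),timer=(200,285,245,330),tray=(372,198,445,282)).items():
    m=np.zeros((420,560),bool); m[b[1]:b[3],b[0]:b[2]]=1; m&=(c['depth']>0)&(z>.006); q=P[m]; print(nm,q.min(0),q.max(0))
    if nm=='tray':
        s=P[m&(z>.008)&(z<.014)]; n=cv2.convexHull((s[:,:2]*1000).astype(np.float32)); print(cv2.minAreaRect(n))
b=(215,240,100,60)
E
```

```text
top0 330 [ 0.4557 -0.2917  0.0478] [ 0.5357 -0.2532  0.1138]
0.05 64 [ 0.5249 -0.278   0.059 ] -0.2916606542384108 -0.2655841542568159
0.065 62 [ 0.5098 -0.2734  0.0727] -0.2855799759273873 -0.2613514980259769
0.08 63 [ 0.494  -0.2694  0.0875] -0.2801155187581228 -0.2573937154810874
0.095 106 [ 0.4728 -0.2643  0.1036] -0.2766514624158352 -0.2532359933540769
handle yaw -13.805476398412047
side0 580 [ 0.4532 -0.2975  0.0471] [ 0.5368 -0.2554  0.1147]
0.05 86 [ 0.5248 -0.286   0.0579] -0.29418645144129285 -0.27246476908987144
0.065 115 [ 0.5085 -0.2812  0.0725] -0.29031187581080375 -0.2665749495668495
0.08 110 [ 0.491  -0.2764  0.0878] -0.28509468290539347 -0.26344204830503143
0.095 180 [ 0.4693 -0.2697  0.1039] -0.2799608133154464 -0.25540773520077653
handle yaw -14.653759091021794
wash [0.685  0.1638 0.0061] [0.7724 0.2268 0.1773]
reag [ 0.6999 -0.2704  0.0062] [ 0.806 -0.184  0.153]
rack [ 0.7569 -0.0943  0.006 ] [0.8505 0.1011 0.09  ]
timer [0.3521 0.0916 0.0062] [0.4356 0.1784 0.0232]
tray [ 0.4741 -0.371   0.006 ] [ 0.6746 -0.2166  0.1075]
((583.7362670898438, -293.4873046875), (125.25920867919922, 162.66241455078125), 77.76239013671875)
```

```bash
python3 - <<'E'
import cv2
a=cv2.imread('pics/side0.png')[285:395,320:465]; b=cv2.imread('pics/top0.png')[170:300,245:450]
a=cv2.resize(a,(395,300),interpolation=2); b=cv2.resize(b,(400,254),interpolation=2)
import numpy as np
o=np.zeros((300,800,3),np.uint8); o[:,:395]=a; o[:254,400:]=b; cv2.imwrite('pics/crop1.png',o)
E
```

```text
(no output)
```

View pics/crop1.png

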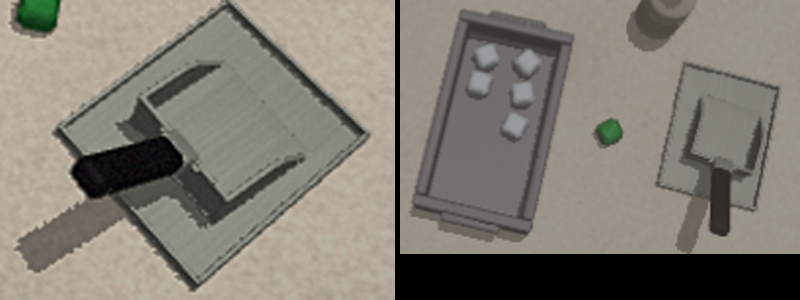

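The crop shows the scoop flat on its tray with the lip to the far side. The five white lumps are in the tub, and the green one is on the bench. Grip point ≈ (0.485, −0.271, 0.083), yaw ≈ −14°. Both views agree to 4 mm, and the height fits 80 mm plus the 3 mm tray.

Call:
move_arm --pt "1 -4 0 0 0.026" --pt "1 -4 0 0 0" --pt "1 -4 0 0 0" --pt "1 -4 0 0 0" --pt "1 -4 0 0 0"

```text
time: 0.52
ee_pos: [0.3323, 0.5611, 0.2496]
orientation: [0.123, 0.992, -0.0, -0.0]
ft_force: [-0.3, 0.5, -0.4]
width: 1.0
grip_force: 0.0
```

Call:
move_arm --pt "1 -1.5 -3.6 0 0" --pt "1 -1.5 -3.6 0 0" --pt "1 -1.5 -3.6 0 0" --pt "1 -1.5 -3.6 0 0" --pt "1 -1.5 -3.6 0 0"

```text
time: 0.93
ee_pos: [0.3595, 0.3671, 0.2494]
orientation: [0.123, 0.992, -0.001, -0.0]
ft_force: [0.2, 0.3, -0.4]
width: 1.004
grip_force: 0.0
```

Call:
move_arm --pt "1 -1.5 -3.6 0 0" --pt "1 -1.5 -3.6 0 0" --pt "1 -1.5 -3.6 0 0" --pt "1 -1.5 -3.6 0 0" --pt "1 -1.5 -3.6 0 0"

```text
time: 1.35
ee_pos: [0.388, 0.1745, 0.2499]
orientation: [0.123, 0.992, -0.0, -0.0]
ft_force: [0.0, 0.3, 0.1]
width: 1.002
grip_force: 0.0
```

Call:
move_arm --pt "1 -1.5 -3.6 0 0" --pt "1 -1.5 -3.6 0 0" --pt "1 -1.5 -3.6 0 0" --pt "1 -1.5 -3.6 0 0" --pt "1 -1.5 -3.6 0 0"

```text
time: 1.77
ee_pos: [0.4168, -0.0184, 0.2501]
orientation: [0.123, 0.992, 0.0, 0.0]
ft_force: [0.3, -0.3, -0.1]
width: 1.004
grip_force: 0.0
```

Call:
move_arm --pt "1 -2.1 -3.8 0 0" --pt "1 -2.1 -3.8 0 0" --pt "1 -2.1 -3.8 0 0" --pt "1 -2.1 -3.8 0 0" --pt "1 -2.1 -3.8 0 0"

```text
time: 2.18
ee_pos: [0.4702, -0.2201, 0.2498]
orientation: [0.123, 0.992, 0.0, -0.0]
ft_force: [0.6, 1.0, 0.5]
width: 1.003
grip_force: 0.0
```

Call:
move_arm --pt "1 -2.3 -3.5 0 0" --pt "1 0 0 4 0" --pt "0.2 0 0 4 0" --pt "0.2 0 0 0 0"

```text
time: 2.52
ee_pos: [0.4784, -0.2544, 0.1611]
orientation: [0.124, 0.992, 0.004, -0.008]
ft_force: [-2.4, 2.1, -2.1]
width: 0.749
grip_force: 0.0
```

```bash
python3 - <<'E'
from h import *
print(r.get_obs()['ee_pos']); save('side','side1')
E
```

```text
[ 0.47836481 -0.25442317  0.16114498]
```

View pics/side1.png

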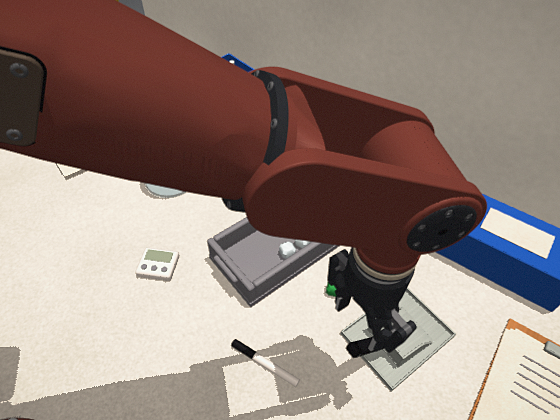

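The side view shows the gripper above the handle at about (380,330), with the tray and bowl visible underneath and nothing touching. I'll let it settle before reading the pose.

Call:
move_arm --pt "0 0 0 0 0" --pt "0 0 0 0 0" --pt "0 0 0 0 0"

```text
time: 2.82
ee_pos: [0.486, -0.2581, 0.1736]
orientation: [0.123, 0.992, -0.001, 0.002]
ft_force: [0.0, -0.5, 0.8]
width: 0.5
grip_force: 0.0
```

Call:
move_arm --pt "0 -0.2 -1.3 1 0" --pt "0 0 0 3 0" --pt "0 0 0 3 0" --pt "0 0 0 2 0" --pt "0 0 0 0 0"

```text
time: 3.23
ee_pos: [0.4799, -0.2691, 0.0761]
orientation: [0.123, 0.992, 0.002, -0.004]
ft_force: [-1.1, 1.1, -0.6]
width: 0.499
grip_force: 0.0
```

Call:
move_arm --pt "0 0 0 0 0" --pt "0 0 0 0 0"

```text
time: 3.4
ee_pos: [0.4841, -0.2717, 0.082]
orientation: [0.123, 0.992, -0.001, 0.001]
ft_force: [0.6, -1.1, -0.3]
width: 0.5
grip_force: 0.0
```

```bash
python3 - <<'E'
from meas import *
np.set_printoptions(precision=4,suppress=True)
save('side','side2');im=cv2.imread('pics/side2.png')[280:400,320:470]; cv2.imwrite('pics/crop2.png',cv2.resize(im,(750,600),interpolation=2))
E
```

```text
(no output)
```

View pics/crop2.png

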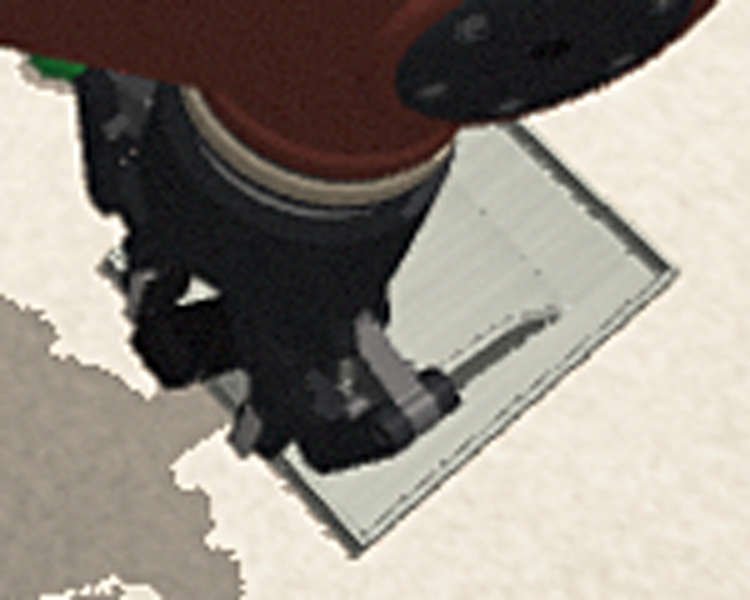

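The crop shows the two fingers on either side of the handle at about (290,440) and (420,400). I'll close with light force first and test whether the handle pivots in the pads.

Call:
move_arm --pt "-1 0 0 0 0" --pt "-1 0 0 0 0" --pt "-1 0 0 0 0" --pt "-1 0 0 0 0" --pt "-1 0 0 0 0" --force 20

```text
time: 3.87
ee_pos: [0.484, -0.2714, 0.0822]
orientation: [0.123, 0.992, -0.001, 0.001]
ft_force: [-1.6, -0.6, 6.1]
width: 0.253
grip_force: 25.2
```

Call:
move_arm --pt "-1 0 0 -0.5 0" --pt "-1 0 0 -1 0" --pt "-1 0 0 -1.5 0" --pt "-1 0 0 -1.5 0" --pt "-1 0 0 -1 0"

```text
time: 4.28
ee_pos: [0.4829, -0.2703, 0.1365]
orientation: [0.123, 0.992, -0.0, 0.0]
ft_force: [1.1, -0.1, -1.9]
width: 0.256
grip_force: 24.0
```

Call:
move_arm --pt "-1 0 0 -1 0" --pt "-1 0 0 -0.5 0" --pt "-1 0 0 0 0" --pt "-1 0 0 0 0"

```text
time: 4.62
ee_pos: [0.4828, -0.2704, 0.1502]
orientation: [0.123, 0.992, 0.0, -0.0]
ft_force: [-0.1, -0.2, -2.6]
width: 0.253
grip_force: 24.0
```

```bash
cat > tilt.py <<'E'
# bowl pose from side (and top) cloud: points in the scoop's own frame from TCP pose
from meas import *
import sys
from scipy.spatial.transform import Rotation as Q
np.set_printoptions(precision=4,suppress=True)
def tilt(tag):
    o=r.get_obs(); M=Q.from_quat(o['orientation']).as_matrix(); fx=-M[:,0]; fy=M[:,1]
    fx=np.array([fx[0],fx[1],0]);fx/=np.linalg.norm(fx); fy=np.array([-fx[1],fx[0],0])
    for n in('side','top'):
        save(n,tag+n); c,uv,P,px=cloud(tag+n)
        q=(P-o['ee_pos']); X=q@fx; Y=q@fy; Z=q[...,2]
        # silvery bowl floor/sides: ahead of fingers
        m=(c['depth']>0)&(X>.06)&(X<.16)&(abs(Y)<.030)&(Z<-.0)&(P[...,2]>.02)&(Z>-.16)
        if m.sum()>30:
            k=np.polyfit(X[m],Z[m],1); res=Z[m]-np.polyval(k,X[m]); g=abs(res)<2*res.std()
            k=np.polyfit(X[m][g],Z[m][g],1); print(n,m.sum(),'slope deg',np.degrees(np.arctan(k[0])),'Z at X=.097',np.polyval(k,.097),'Xmax',X[m].max())
        else: print(n,m.sum())
if __name__=='__main__': tilt(sys.argv[1])
E
python3 tilt.py t1; python3 - <<'E'
import cv2
cv2.imwrite('pics/crop3.png',cv2.resize(cv2.imread('pics/t1side.png')[240:400,320:500],(675,600),interpolation=2))
E
```

```text
side 609 slope deg -2.1593823295819212 Z at X=.097 -0.07728600093099869 Xmax 0.14593410566246026
top 861 slope deg -2.209711669782359 Z at X=.097 -0.07907383680287304 Xmax 0.14607954872815762
```

View pics/crop3.png

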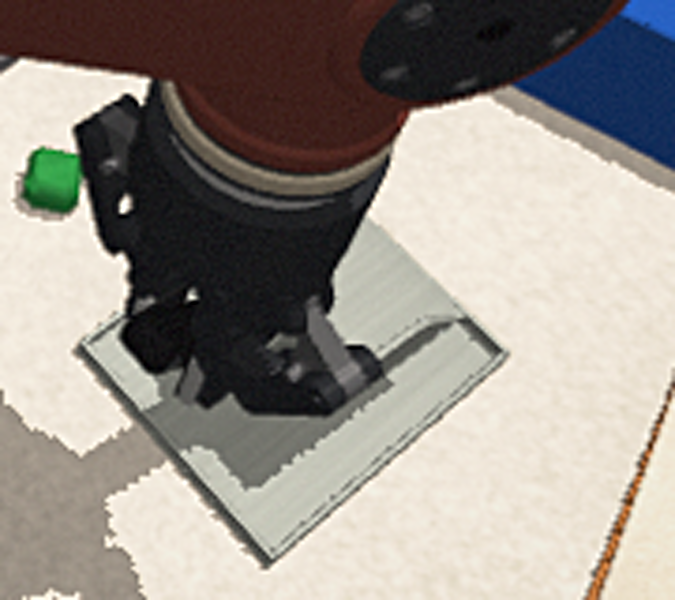

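The scoop came off the tray hanging in the grip, drooping only 2°, so 20 N already holds it. I'll test here, with the scoop empty, whether upward jerks pivot it nose-down. That would be usable for tipping.

Call:
move_arm --pt "-1 0 0 -4 0" --pt "-1 0 0 4 0" --pt "-1 0 0 -4.1 0" --pt "-1 0 0 -4.1 0" --pt "-1 0 0 0 0"

```text
time: 5.13
ee_pos: [0.4859, -0.2727, 0.2371]
orientation: [0.123, 0.992, -0.002, 0.003]
ft_force: [2.5, -1.0, 0.1]
width: 0.256
grip_force: 24.7
```

Call:
move_arm --pt "-1 0 0 0 0" --pt "-1 0 0 0 0"

```text
time: 5.3
ee_pos: [0.4826, -0.2703, 0.2317]
orientation: [0.123, 0.992, 0.0, -0.0]
ft_force: [-0.2, 0.2, -2.2]
width: 0.254
grip_force: 24.6
```

```bash
python3 tilt.py t2
```

```text
side 115 slope deg -36.640259218202225 Z at X=.097 -0.15590115944340277 Xmax 0.0805853646501914
top 190 slope deg -34.83290041384086 Z at X=.097 -0.15684216061805367 Xmax 0.08067544993314144
```

The upward jerk at 20 N tipped the scoop to about 36° nose-down, which gives me a controlled tip. I'll press it flat on the tray again, then grip firmly for carrying.

Call:
move_arm --pt "-1 0 0 1.5 0" --pt "-1 0 0 2.5 0" --pt "-1 0 0 2 0" --pt "-1 0 0 1 0" --pt "-1 0 0 0.8 0"

```text
time: 5.82
ee_pos: [0.4811, -0.2692, 0.1513]
orientation: [0.123, 0.992, 0.001, -0.002]
ft_force: [-0.4, -0.7, -1.9]
width: 0.256
grip_force: 24.6
```

Call:
move_arm --pt "-1 0 0 1 0" --pt "-1 0 0 1 0" --pt "-1 0 0 1 0" --pt "-1 0 0 1 0" --pt "-1 0 0 1 0"

```text
time: 6.23
ee_pos: [0.4843, -0.2721, 0.1074]
orientation: [0.123, 0.992, -0.001, 0.002]
ft_force: [-4.4, 0.9, 4.3]
width: 0.256
grip_force: 20.5
```

Call:
move_arm --pt "-1 0 0 1 0" --pt "-1 0 0 0.6 0" --pt "-1 0 0 0.3 0" --pt "-1 0 0 0 0"

```text
time: 6.57
ee_pos: [0.4828, -0.2705, 0.0846]
orientation: [0.123, 0.992, 0.0, -0.0]
ft_force: [-2.2, 0.1, 0.9]
width: 0.257
grip_force: 19.5
```

```bash
python3 tilt.py t3; python3 -c "
from h import *
print(r.get_obs()['ee_pos'],r.get_obs()['ft_force'])"
```

```text
side 0
top 0
[ 0.48313247 -0.27052129  0.08506816] [-0.01044045  0.97719041 -2.89860709]
```

Call:
move_arm --pt "-1 0 0 0.2 0" --pt "-1 0 0 0.2 0" --pt "-1 0 0 0 0" --pt "-1 0 0 0 0"

```text
time: 7.0
ee_pos: [0.4832, -0.2706, 0.0814]
orientation: [0.123, 0.992, -0.0, 0.0]
ft_force: [-0.1, 0.4, -0.4]
width: 0.251
grip_force: 19.8
```

```bash
sed -i "s/P\[...,2\]>.02/P[...,2]>.004/" tilt.py; python3 tilt.py t4;  python3 -c "
from h import *
print(r.get_obs()['ee_pos'],r.get_obs()['ft_force'])"
```

```text
side 466 slope deg -1.2860221555847862 Z at X=.097 -0.07560113463157565 Xmax 0.15944842185719182
top 510 slope deg -0.3897344648829264 Z at X=.097 -0.07588369811551073 Xmax 0.159046518780845
[ 0.48314712 -0.27057316  0.08142214] [-1.14850343 -1.01079846  0.84442692]
```

The scoop is flat again: slope about 0 and no load on the wrist. In the tub, lump e at tub x≈0 sits where the level bowl and rising handle would have to enter. So I'll go in nose-down, push the lumps together to the far end, then flatten the scoop under them. First lift and tip as before.

Call:
move_arm --pt "-1 0 0 -0.5 0" --pt "-1 0 0 -1 0" --pt "-1 0 0 -1.5 0" --pt "-1 0 0 -1.5 0" --pt "-1 0 0 -1 0"

```text
time: 7.52
ee_pos: [0.4836, -0.2709, 0.1383]
orientation: [0.123, 0.992, -0.0, 0.001]
ft_force: [0.3, -0.9, -2.5]
width: 0.251
grip_force: 19.8
```

Call:
move_arm --pt "-1 0 0 -1 0" --pt "-1 0 0 -4 0" --pt "-1 0 0 4 0" --pt "-1 0 0 -4.1 0" --pt "-1 0 0 -4.1 0"

```text
time: 7.93
ee_pos: [0.4764, -0.2658, 0.217]
orientation: [0.123, 0.992, 0.007, -0.012]
ft_force: [-0.7, -1.2, -2.2]
width: 0.257
grip_force: 23.0
```

Call:
move_arm --pt "-1 0 0 -0.5 0" --pt "-1 0 0 0 0" --pt "-1 0 0 0 -0.07" --force 20

```text
time: 8.18
ee_pos: [0.4831, -0.2706, 0.2342]
orientation: [0.088, 0.996, -0.0, 0.001]
ft_force: [-0.0, 0.7, -2.6]
width: 0.257
grip_force: 23.0
```

Call:
move_arm --pt "-1 0 0 0 0" --pt "-1 0 0 0 0" --pt "-1 0 0 0 0" --force 60

```text
time: 8.43
ee_pos: [0.4822, -0.27, 0.2322]
orientation: [0.089, 0.996, 0.001, -0.001]
ft_force: [0.4, 0.1, -2.1]
width: 0.245
grip_force: 60.7
```

```bash
python3 tilt.py t5
```

```text
side 106 slope deg -33.68093437802527 Z at X=.097 -0.14458545577893367 Xmax 0.07797957054139165
top 191 slope deg -34.13654895296675 Z at X=.097 -0.1450280802174035 Xmax 0.07860891887297726
```

```bash
cat > lip.py <<'E'
from meas import *
from scipy.spatial.transform import Rotation as Q
import sys
np.set_printoptions(precision=4,suppress=True)
o=r.get_obs(); M=Q.from_quat(o['orientation']).as_matrix(); fx=-M[:,0]; fx[2]=0; fx/=np.linalg.norm(fx); fy=np.array([-fx[1],fx[0],0])
for n in('side','top'):
    f=sys.argv[1]+n
    if len(sys.argv)>2: save(n,f)
    c,uv,P,px=cloud(f); q=P-o['ee_pos'];X=q@fx;Y=q@fy;Z=q[...,2]
    m=(c['depth']>0)&(X>.03)&(X<.1)&(abs(Y)<.042)&(P[...,2]>.055)&(Z<-.03)
    for lo in np.arange(.03,.1,.01):
        s=m&(X>=lo)&(X<lo+.01); 
        if s.sum()>5: print(n,round(lo,3),s.sum(),'Zmed/min',np.median(Z[s]),Z[s].min(),'Y',Y[s].min(),Y[s].max())
E
python3 lip.py t5
```

```text
side 0.03 41 Zmed/min -0.08024995765092902 -0.10968283833836556 Y -0.04144447298932961 -0.03827245181849068
side 0.04 39 Zmed/min -0.08462017438048108 -0.1156295546657552 Y -0.041253553029355856 -0.037857405055194054
side 0.05 80 Zmed/min -0.11750794779837126 -0.12221345562656016 Y -0.04129189047276152 -0.002569577553925372
side 0.06 93 Zmed/min -0.12287240398707133 -0.1279991289534801 Y -0.041510525107623965 0.03628009753758088
side 0.07 33 Zmed/min -0.1294002804158687 -0.13307652934929015 Y -0.04147259516653455 0.03219453036953845
top 0.03 45 Zmed/min -0.09666119476953428 -0.1107803618904577 Y 0.0167686994909346 0.04127840548906592
top 0.04 73 Zmed/min -0.11115044263068952 -0.11837433875886094 Y -0.019931614761292422 0.04086556765040746
top 0.05 142 Zmed/min -0.11822694201734063 -0.1237546596041027 Y -0.03807536911701891 0.04157883151075335
top 0.06 148 Zmed/min -0.12278603472586791 -0.1289509982442837 Y -0.03860428628224015 0.04171248647384498
top 0.07 113 Zmed/min -0.12967390247438682 -0.13460714825908848 Y -0.03920074644287059 0.041674021608549605
```

Call:
move_arm --pt "-1 0.3 1.5 0 0" --pt "-1 0.6 3 0 0" --pt "-1 0.7 3.5 0 0" --pt "-1 0.7 3.5 0 0" --pt "-1 0.7 3.5 0 0"

```text
time: 8.95
ee_pos: [0.4791, -0.1154, 0.2331]
orientation: [0.089, 0.996, 0.0, -0.0]
ft_force: [-0.1, -0.2, -2.8]
width: 0.245
grip_force: 60.9
```

Call:
move_arm --pt "-1 0.7 3.5 0 0" --pt "-1 0.7 3.5 0 0" --pt "-1 0.6 3 0 0" --pt "-1 0.4 2 0 0" --pt "-1 0 0 0 0"

```text
time: 9.37
ee_pos: [0.4761, 0.0093, 0.2331]
orientation: [0.086, 0.996, 0.001, -0.001]
ft_force: [-0.1, -0.0, -1.9]
width: 0.249
grip_force: 60.9
```

Call:
move_arm --pt "-1 0 0 0 0" --pt "-1 0 0 0 0" --pt "-1 0 0 0 0"

```text
time: 9.62
ee_pos: [0.4772, 0.0042, 0.2333]
orientation: [0.089, 0.996, -0.0, -0.0]
ft_force: [0.2, -0.2, -3.5]
width: 0.249
grip_force: 60.9
```

```bash
python3 lip.py t6 1; python3 - <<'E'
from meas import *
c,uv,P,px=cloud('t6top'); z=P[...,2]
T=np.array([.580,-.0131]);u=np.array([.985,-.174]);v=np.array([.174,.985])
x=(P[...,:2]-T)@u;y=(P[...,:2]-T)@v
w=(c['depth']>0)&(z>.053)&(z<.066)&(abs(x)<.14)&(abs(y)<.08)
for a in np.arange(-.1,.1,.04):
    s=w&(x>a)&(x<a+.04)
    L=s&(y>.04);Rr=s&(y<-.04); print(round(a,2),'L',L.sum(),y[L].min() if L.any() else 0,y[L].max() if L.any() else 0,'R',Rr.sum(),y[Rr].min() if Rr.any() else 0,y[Rr].max() if Rr.any() else 0)
s=w&(abs(y)<.04)&(x>.08); print('far',x[s].min(),x[s].max())
E
```

```text
side 0.03 79 Zmed/min -0.08301873256178577 -0.10830765303854056 Y -0.04195110854177814 -0.0383763105499227
side 0.04 133 Zmed/min -0.09315907629935055 -0.11564113349624533 Y -0.041962748212997385 0.03812457360751403
side 0.05 213 Zmed/min -0.10797732685561007 -0.12070314180484171 Y -0.04194706549490388 0.03826719627084683
side 0.06 158 Zmed/min -0.11929189294353187 -0.125544939095166 Y -0.04195574742672883 0.03777807858089798
side 0.07 67 Zmed/min -0.12844472582623995 -0.13283269659075975 Y -0.04181930125090084 0.03837299910581892
-0.1 L 0 0 0 R 0 0 0
-0.06 L 0 0 0 R 0 0 0
-0.02 L 0 0 0 R 0 0 0
0.02 L 57 0.05602928181941023 0.07029671197693743 R 27 -0.06979880328800254 -0.055769981934398534
0.06 L 99 0.05628548307774155 0.06976968901882666 R 104 -0.06962969727591875 -0.0557174540365047
far 0.10436301247097621 0.1275522926148636
```

The tub walls check out: inner side walls at ±56 mm, far inner wall at +104 mm. The lip is over tub x≈−25 mm, behind every lump. Now lowering.

Call:
move_arm --pt "-1 0 0 1 0" --pt "-1 0 0 2 0" --pt "-1 0 0 2 0" --pt "-1 0 0 1.5 0" --pt "-1 0 0 0.8 0"

```text
time: 10.13
ee_pos: [0.4753, 0.0044, 0.1572]
orientation: [0.089, 0.996, 0.0, -0.002]
ft_force: [-0.6, -0.5, -2.1]
width: 0.245
grip_force: 60.9
```

Call:
move_arm --pt "-1 0 0 0.4 0" --pt "-1 0 0 0.3 0" --pt "-1 0 0 0 0" --pt "-1 0 0 0 0"

```text
time: 10.47
ee_pos: [0.478, 0.0046, 0.1541]
orientation: [0.088, 0.996, -0.0, 0.001]
ft_force: [0.5, -0.6, -0.9]
width: 0.242
grip_force: 60.9
```

Call:
move_arm --pt "-1 -0.5 0 0 0" --pt "-1 -0.8 0 0 0" --pt "-1 -0.8 0 0 0" --pt "-1 -0.8 0 0 0" --pt "-1 -0.8 0 0 0"

```text
time: 10.88
ee_pos: [0.5151, -0.0019, 0.1537]
orientation: [0.088, 0.996, -0.0, 0.0]
ft_force: [0.9, -0.2, -1.9]
width: 0.25
grip_force: 60.9
```

```bash
cat > lumps.py <<'E'
from meas import *
import sys
np.set_printoptions(precision=4,suppress=True)
o=r.get_obs(); T=np.array([.5785,-.0131]);u=np.array([.985,-.174]);v=np.array([.174,.985])
d=o['ee_pos'][:2]-T; print('tcp tub',d@u,d@v,o['ee_pos'],o['ft_force'])
for n in ('top','side'):
    f=sys.argv[1]+n; save(n,f); c,uv,P,px=cloud(f); z=P[...,2]
    x=(P[...,:2]-T)@u;y=(P[...,:2]-T)@v
    g=px[...,0]-px[...,2]
    m=(c['depth']>0)&(px.min(2)>110)&(z>.02)&(z<.085)&(abs(x)<.108)&(abs(y)<.058)&(g<0)
    N,L,st,ce=cv2.connectedComponentsWithStats(m.astype(np.uint8))
    for i in range(1,N):
        if st[i,4]>15: s=L==i; print(n,st[i,4],ce[i].round(),'x',x[s].min().round(3),x[s].max().round(3),'y',y[s].min().round(3),y[s].max().round(3),'z',np.median(z[s]).round(3))
E
python3 lumps.py t7
```

```text
tcp tub -0.06443798617916842 -4.724351109740871e-05 [ 0.5151 -0.0019  0.1537] [ 0.9191 -0.1813 -1.9177]
top 30 [290. 194.] x 0.082 0.092 y 0.016 0.038 z 0.037
top 55 [311. 198.] x 0.084 0.099 y -0.036 -0.01 z 0.037
side 121 [299. 214.] x 0.063 0.092 y 0.01 0.041 z 0.037
side 135 [286. 222.] x 0.03 0.062 y 0.011 0.039 z 0.037
side 430 [308. 234.] x 0.018 0.106 y -0.042 -0.01 z 0.037
```

Right column (e, d, b) is now pushed together against the far wall (tub x 18–106 mm), with the lip just behind it at about 15 mm. Next I'll flatten the scoop at light grip, backing up while lowering so the lip stays put.

Call:
move_arm --pt "-1 -0.4 0 0 0" --pt "-1 0 0 0 0" --pt "-1 0.57 0 0.4 0" --pt "-1 0.57 0 0.4 0" --pt "-1 0.57 0 0.4 0" --force 20

```text
time: 11.4
ee_pos: [0.5014, 0.0005, 0.1421]
orientation: [0.088, 0.996, -0.0, 0.002]
ft_force: [1.1, 1.0, 5.8]
width: 0.245
grip_force: 61.2
```

Call:
move_arm --pt "-1 0.52 0 0.46 0" --pt "-1 0.52 0 0.46 0" --pt "-1 0.52 0 0.46 0" --pt "-1 0.45 0 0.53 0" --pt "-1 0.45 0 0.53 0"

```text
time: 11.82
ee_pos: [0.4752, 0.0052, 0.1183]
orientation: [0.088, 0.996, -0.0, -0.001]
ft_force: [-5.8, 1.0, 9.5]
width: 0.247
grip_force: 56.1
```

Call:
move_arm --pt "-1 0.45 0 0.53 0" --pt "-1 0.38 0 0.58 0" --pt "-1 0.38 0 0.58 0" --pt "-1 0.38 0 0.58 0" --pt "-1 0 0 0 0"

```text
time: 12.23
ee_pos: [0.4601, 0.008, 0.0943]
orientation: [0.088, 0.996, 0.0, 0.0]
ft_force: [-1.2, 0.2, 2.5]
width: 0.251
grip_force: 51.4
```

```bash
python3 lumps.py t8; python3 tilt.py t8b
```

```text
tcp tub -0.12032913406555966 0.00014635518087521753 [0.4601 0.008  0.0943] [-1.2156  0.2211  2.5387]
top 96 [289. 198.] x 0.064 0.091 y 0.012 0.04 z 0.037
top 209 [310. 204.] x 0.048 0.105 y -0.038 -0.009 z 0.036
top 104 [286. 212.] x 0.032 0.057 y 0.015 0.039 z 0.037
top 109 [305. 222.] x 0.019 0.044 y -0.035 -0.01 z 0.036
side 140 [299. 214.] x 0.063 0.093 y 0.009 0.04 z 0.036
side 148 [286. 222.] x 0.03 0.064 y 0.011 0.038 z 0.036
side 453 [308. 234.] x 0.017 0.108 y -0.042 -0.009 z 0.036
side 1125 slope deg 1.1706004955152094 Z at X=.097 -0.07734701058808445 Xmax 0.15994936218864306
top 725 slope deg 7.3346508023920585 Z at X=.097 -0.08082254153704291 Xmax 0.1597399159068275
```

Flat on the floor now, pressing about 5 N, lip at about 18 mm and right behind the lumps. I'll take a firm grip and drive forward.

Call:
move_arm --pt "-1 0 0 -0.1 0" --pt "-1 0 0 0 0" --pt "-1 -0.5 0 0 0" --pt "-1 -0.8 0 0 0" --pt "-1 -0.8 0 0 0" --force 100

```text
time: 12.85
ee_pos: [0.4822, 0.0039, 0.0951]
orientation: [0.088, 0.996, -0.0, -0.0]
ft_force: [-0.5, 0.2, -0.1]
width: 0.238
grip_force: 98.9
```

Call:
move_arm --pt "-1 -0.8 0 0 0" --pt "-1 -0.8 0 0 0" --pt "-1 0 0 0 0"

```text
time: 13.1
ee_pos: [0.4998, 0.0006, 0.0954]
orientation: [0.088, 0.996, -0.0, 0.001]
ft_force: [0.3, 0.0, -2.0]
width: 0.241
grip_force: 98.5
```

```bash
python3 lumps.py t9
```

```text
tcp tub -0.07994437895897127 -0.0002035828735116903 [0.4998 0.0006 0.0954] [ 0.2542  0.0167 -1.9731]
top 212 [288. 199.] x 0.047 0.104 y 0.012 0.041 z 0.037
top 99 [311. 197.] x 0.079 0.105 y -0.036 -0.008 z 0.036
top 154 [308. 212.] x 0.033 0.076 y -0.037 -0.012 z 0.037
side 275 [297. 215.] x 0.045 0.108 y 0.009 0.039 z 0.036
side 448 [308. 233.] x 0.017 0.106 y -0.041 -0.01 z 0.037
```

Call:
move_arm --pt "-1 -0.5 0 0.15 0" --pt "-1 -0.8 0 0 0" --pt "-1 -0.8 0 0 0" --pt "-1 -0.8 0 0 0" --pt "-1 0 0 0 0"

```text
time: 13.62
ee_pos: [0.5279, -0.0042, 0.0944]
orientation: [0.088, 0.996, -0.0, 0.002]
ft_force: [0.5, -0.9, -0.8]
width: 0.231
grip_force: 98.7
```

```bash
python3 lumps.py t10; python3 - <<'E'
import cv2
cv2.imwrite('pics/crop4.png',cv2.resize(cv2.imread('pics/t10side.png')[180:310,190:370],(800,578),interpolation=2))
E
```

```text
tcp tub -0.051359918467675535 -7.583567902063258e-05 [ 0.5279 -0.0042  0.0944] [ 0.5127 -0.8582 -0.7783]
top 99 [291. 193.] x 0.078 0.106 y 0.011 0.04 z 0.037
top 98 [311. 197.] x 0.08 0.106 y -0.036 -0.008 z 0.036
side 270 [299. 215.] x 0.046 0.107 y 0.005 0.04 z 0.037
side 383 [309. 231.] x 0.019 0.106 y -0.04 -0.009 z 0.039
```

View pics/crop4.png

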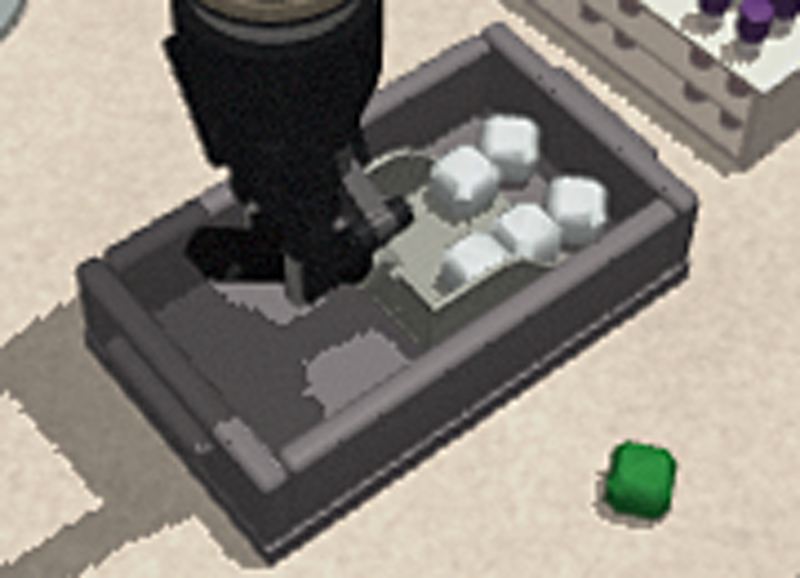

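The crop shows three lumps in the scoop, c at (465,175), d at (530,230) and e at (475,260). The other two, at (510,140) and (578,200), are still on the floor ahead of the lip. Three well inside the bowl is safest, so I'll back off gently, clear those two, regrip at moderate force while flat, and lift.

Call:
move_arm --pt "-1 0.2 0 0 0" --pt "-1 0.4 0 0 0" --pt "-1 0.6 0 0 0" --pt "-1 0.6 0 0 0" --pt "-1 0.4 0 0 0"

```text
time: 14.13
ee_pos: [0.5037, 0.0001, 0.0939]
orientation: [0.088, 0.996, -0.0, 0.001]
ft_force: [2.7, -0.1, 0.9]
width: 0.236
grip_force: 98.5
```

Call:
move_arm --pt "-1 0.2 0 0.1 0" --pt "-1 0 0 0 0" --pt "-0.45 0 0 0 0" --pt "-0.4 0 0 0 0" --pt "-0.4 0 0 0 0"

```text
time: 14.55
ee_pos: [0.5006, 0.0005, 0.0917]
orientation: [0.088, 0.996, 0.0, -0.002]
ft_force: [0.4, 0.5, 1.0]
width: 0.298
grip_force: 0.0
```

Call:
move_arm --pt "-1 0 0 0 0" --pt "-1 0 0 0 0" --pt "-1 0 0 0 0" --pt "-1 0 0 0 0" --force 30

```text
time: 14.88
ee_pos: [0.5014, 0.0005, 0.0919]
orientation: [0.088, 0.996, 0.0, -0.001]
ft_force: [-1.1, -0.9, -2.1]
width: 0.254
grip_force: 31.6
```

```bash
python3 lumps.py t11
```

```text
tcp tub -0.07831714618905948 -6.339385071510159e-05 [0.5014 0.0005 0.0919] [-1.0514 -0.8512 -2.1043]
top 100 [291. 193.] x 0.077 0.106 y 0.011 0.037 z 0.037
top 104 [310. 197.] x 0.076 0.106 y -0.036 -0.008 z 0.036
top 49 [287. 213.] x 0.035 0.047 y 0.01 0.033 z 0.039
top 46 [306. 216.] x 0.037 0.048 y -0.033 -0.01 z 0.039
side 150 [304. 212.] x 0.074 0.107 y 0.007 0.04 z 0.036
side 141 [285. 225.] x 0.021 0.05 y 0.005 0.031 z 0.039
side 150 [319. 226.] x 0.074 0.107 y -0.041 -0.009 z 0.036
side 247 [293. 240.] x -0.006 0.049 y -0.038 -0.011 z 0.039
```

Call:
move_arm --pt "-1 0 0 -0.3 0" --pt "-1 0 0 -0.6 0" --pt "-1 0 0 -0.9 0" --pt "-1 0 0 -1.2 0" --pt "-1 0 0 -1.2 0"

```text
time: 15.4
ee_pos: [0.5025, 0.0003, 0.1362]
orientation: [0.088, 0.996, -0.0, 0.0]
ft_force: [0.4, 0.3, -2.2]
width: 0.254
grip_force: 31.4
```

Call:
move_arm --pt "-1 0 0 -1.2 0" --pt "-1 0 0 -1.2 0" --pt "-1 0 0 -0.9 0" --pt "-1 0 0 -0.6 0" --pt "-1 0 0 -0.3 0"

```text
time: 15.82
ee_pos: [0.503, 0.0002, 0.1784]
orientation: [0.088, 0.996, -0.0, 0.001]
ft_force: [-0.0, -0.6, -3.3]
width: 0.253
grip_force: 31.5
```

```bash
cat > inb.py <<'E'
# scoop side-rim height/slope and lumps in scoop frame
from meas import *
from scipy.spatial.transform import Rotation as Q
import sys
np.set_printoptions(precision=4,suppress=True)
o=r.get_obs(); print(o['ee_pos'],o['ft_force'],o['grip_force'],o['time']); M=Q.from_quat(o['orientation']).as_matrix(); fx=-M[:,0].copy(); fx[2]=0; fx/=np.linalg.norm(fx); fy=np.array([-fx[1],fx[0],0])
for n in('side','top'):
    f=sys.argv[1]+n; save(n,f); c,uv,P,px=cloud(f); q=P-o['ee_pos'];X=q@fx;Y=q@fy;Z=q[...,2]
    ok=(c['depth']>0)&(X>.03)&(X<.16)&(abs(Y)<.045)&(Z<-.0)&(Z>-.16)
    ice=ok&(px.min(2)>105)&(px[...,0]-px[...,2]<0)
    N,L,st,ce=cv2.connectedComponentsWithStats(ice.astype(np.uint8))
    for i in range(1,N):
        if st[i,4]>25: s=L==i; print(n,'ice',st[i,4],'X',X[s].min().round(3),X[s].max().round(3),'Y',Y[s].min().round(3),Y[s].max().round(3),'Z',np.median(Z[s]).round(3))
    b=ok&~ice&(abs(Y)<.036)&(X>.09)&(Z<-.06)
    for lo in np.arange(.09,.15,.01):
        s=b&(X>=lo)&(X<lo+.01)
        if s.sum()>8: print(n,'floor',round(lo,2),s.sum(),np.median(Z[s]))
E
python3 inb.py t12
```

```text
[0.503  0.0002 0.1784] [-0.0151 -0.5642 -3.3272] 31.481035351753235 15.8167
side ice 153 X 0.1 0.128 Y 0.005 0.03 Z -0.052
side ice 267 X 0.071 0.127 Y -0.038 -0.011 Z -0.052
side ice 43 X 0.151 0.16 Y -0.035 -0.014 Z -0.144
side floor 0.09 85 -0.07448919487424169
side floor 0.1 65 -0.07386121528931636
side floor 0.11 25 -0.07465005658800108
side floor 0.12 23 -0.07588663078276173
```

The scoop is level (floor −74 mm at each X) with three lumps at least 10 mm behind the lip. Carrying it gently over to the dish.

Call:
move_arm --pt "-1 0.1 0.4 0 0" --pt "-1 0.25 0.8 -0.2 0" --pt "-1 0.35 1.2 -0.3 0" --pt "-1 0.5 1.6 -0.3 0" --pt "-1 0.6 2 -0.3 0"

```text
time: 16.33
ee_pos: [0.4946, 0.0636, 0.1875]
orientation: [0.089, 0.996, 0.0, -0.001]
ft_force: [0.3, 0.7, -2.8]
width: 0.251
grip_force: 31.5
```

Call:
move_arm --pt "-1 0.6 2 -0.3 0" --pt "-1 0.6 2 -0.3 0" --pt "-1 0.6 2 -0.3 0" --pt "-1 0.6 2 -0.2 0" --pt "-1 0.6 2 0 0"

```text
time: 16.75
ee_pos: [0.4825, 0.1686, 0.199]
orientation: [0.088, 0.996, 0.0, 0.0]
ft_force: [-0.8, 0.6, -2.5]
width: 0.25
grip_force: 31.5
```

Call:
move_arm --pt "-1 0.6 2 0 0" --pt "-1 0.6 2 0 0" --pt "-1 0.6 2 0 0" --pt "-1 0.6 2 0 0" --pt "-1 0.6 2 0 0"

```text
time: 17.17
ee_pos: [0.4699, 0.2722, 0.1983]
orientation: [0.088, 0.996, 0.0, -0.001]
ft_force: [0.1, -0.1, -2.6]
width: 0.25
grip_force: 31.5
```

Call:
move_arm --pt "-1 0.6 1.8 0 0" --pt "-1 0.5 1.4 0 0" --pt "-1 0.3 0.9 0 0" --pt "-1 0.2 0.5 0 0" --pt "-1 0.1 0.2 0 0"

```text
time: 17.58
ee_pos: [0.4622, 0.3212, 0.1984]
orientation: [0.088, 0.996, -0.0, -0.0]
ft_force: [-0.7, -0.1, -3.3]
width: 0.255
grip_force: 31.5
```

Call:
move_arm --pt "-1 0 0 0 0" --pt "-1 0 0 0 0"

```text
time: 17.75
ee_pos: [0.4628, 0.3198, 0.1985]
orientation: [0.088, 0.996, -0.0, -0.0]
ft_force: [0.1, 0.7, -2.2]
width: 0.253
grip_force: 31.4
```

```bash
python3 inb.py t13
```

```text
[0.4628 0.3198 0.1985] [ 0.1329  0.7258 -2.1989] 31.446415185928345 17.75
side ice 98 X 0.1 0.126 Y 0.005 0.029 Z -0.052
side ice 142 X 0.075 0.127 Y -0.038 0.017 Z -0.052
side ice 150 X 0.043 0.068 Y -0.045 0.041 Z -0.144
side floor 0.09 48 -0.07436085287012317
side floor 0.1 31 -0.066886243698623
side floor 0.11 16 -0.06454768256349447
side floor 0.12 21 -0.06871359926053228
side floor 0.14 12 -0.15093119306705077
top ice 122 X 0.102 0.131 Y 0.007 0.033 Z -0.053
top ice 245 X 0.074 0.127 Y -0.035 -0.01 Z -0.052
top ice 70 X 0.043 0.071 Y -0.045 0.01 Z -0.139
top floor 0.09 73 -0.07590985103329423
top floor 0.1 57 -0.07520469899442911
top floor 0.11 34 -0.07510768022950831
top floor 0.12 35 -0.07704996347220555
top floor 0.13 11 -0.07839574658827592
top floor 0.14 10 -0.1479461285310098
```

View pics/t13side.png

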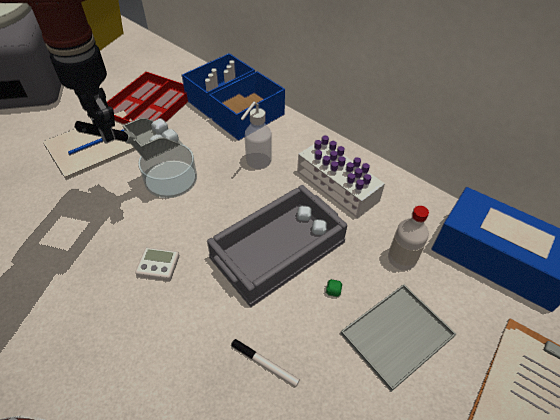

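The side view shows the scoop over the dish at (160,140) with three lumps in it, two lumps left in the tub at (304,213) and (318,227), and the tray empty. Now a light grip and one dip-and-rise to tip it.

Call:
move_arm --pt "-1 0 0 1 0" --pt "-1 0 0 2.5 0" --pt "-1 0 0 -4.1 0" --pt "-1 0 0 -1 0" --pt "-1 0 0 0 0" --force 20

```text
time: 18.27
ee_pos: [0.4658, 0.3212, 0.2177]
orientation: [0.089, 0.996, 0.002, 0.003]
ft_force: [1.2, 0.3, -0.7]
width: 0.253
grip_force: 32.8
```

Call:
move_arm --pt "-1 0 0 0 0" --pt "-1 0 0 0 0"

```text
time: 18.43
ee_pos: [0.4634, 0.3202, 0.2152]
orientation: [0.088, 0.996, 0.0, 0.001]
ft_force: [0.6, 0.3, -2.5]
width: 0.251
grip_force: 32.7
```

```bash
python3 inb.py t14; python3 lip.py t14
```

```text
[0.4634 0.3202 0.2152] [ 0.6147  0.3047 -2.4713] 32.676944732666016 18.4333
side ice 95 X 0.131 0.16 Y -0.045 0.039 Z -0.155
side ice 62 X 0.034 0.066 Y -0.044 0.033 Z -0.155
side floor 0.09 41 -0.09736337206624784
side floor 0.1 72 -0.10046762836978262
side floor 0.11 15 -0.10290709466612508
top ice 112 X 0.062 0.087 Y -0.032 -0.011 Z -0.07
top ice 31 X 0.046 0.068 Y -0.045 -0.02 Z -0.156
top floor 0.09 132 -0.09863067351592109
top floor 0.1 138 -0.10165460956381339
top floor 0.11 25 -0.10381663097756738
side 0.03 232 Zmed/min -0.05636604768412215 -0.08728716889474211 Y -0.04192344150571964 0.04059669305748786
side 0.04 146 Zmed/min -0.0696394229518845 -0.1589760765030789 Y -0.04193735231070767 0.039904853682899345
side 0.05 197 Zmed/min -0.07477957066388444 -0.15912112708905837 Y -0.04188039174247171 0.03943153732346673
side 0.06 198 Zmed/min -0.07647545259238789 -0.15893027051707068 Y -0.04195738124285507 0.039936849241581876
side 0.07 187 Zmed/min -0.07596717875376727 -0.0968551726597682 Y -0.04198409444537403 0.03898982246569256
side 0.08 147 Zmed/min -0.08209742155865599 -0.097
[... 215 characters left out ...]
582221207185495 Y -0.04068967098929669 0.03939036501537246
top 0.04 195 Zmed/min -0.08621454892830097 -0.15813545770710394 Y -0.041566481050507365 0.040471871778964774
top 0.05 226 Zmed/min -0.0884222294062709 -0.15898360324299546 Y -0.041183335480140866 0.04005520789493173
top 0.06 218 Zmed/min -0.08072388143870715 -0.15526593466974428 Y -0.04152779635128159 0.03932683415199042
top 0.07 202 Zmed/min -0.08123753720099322 -0.09777350134831889 Y -0.04162428943146499 0.04042105761533225
top 0.08 180 Zmed/min -0.08610807326959521 -0.10063732730237498 Y -0.04143690582032213 0.04052575781646096
top 0.09 170 Zmed/min -0.09742306881534449 -0.1013438009262431 Y -0.04181151062950682 0.0392708047091004
```

Call:
move_arm --pt "-1 0 0 1 0" --pt "-1 0 0 2.5 0" --pt "-1 0 0 -4.1 0" --pt "-1 0 0 0 0" --pt "-1 0 0 0 0" --force 20

```text
time: 18.95
ee_pos: [0.4643, 0.321, 0.2215]
orientation: [0.088, 0.996, 0.001, 0.002]
ft_force: [0.6, 1.2, -1.3]
width: 0.247
grip_force: 33.0
```

Call:
move_arm --pt "-1 0 0 0 0" --pt "-1 0 0 0 0"

```text
time: 19.12
ee_pos: [0.463, 0.3203, 0.2206]
orientation: [0.088, 0.996, 0.0, 0.0]
ft_force: [-0.0, 1.1, -3.2]
width: 0.253
grip_force: 32.9
```

```bash
python3 inb.py t15; python3 - <<'E'
from meas import *
a=cv2.resize(cv2.imread('pics/t15side.png')[90:210,90:250],(400,300),interpolation=2)
b=cv2.resize(cv2.imread('pics/t15top.png')[180:300,90:250],(400,300),interpolation=2)
cv2.imwrite('pics/crop5.png',np.hstack([a,b]))
E
```

```text
[0.463  0.3203 0.2206] [-0.0031  1.0891 -3.2451] 32.926515340805054 19.1167
side ice 70 X 0.081 0.103 Y -0.036 -0.012 Z -0.077
side floor 0.09 45 -0.09752402634944016
side floor 0.1 30 -0.10458826185504325
top ice 120 X 0.078 0.103 Y -0.034 -0.009 Z -0.077
top floor 0.09 86 -0.1016733934447557
top floor 0.1 87 -0.1053054200762458
```

View pics/crop5.png

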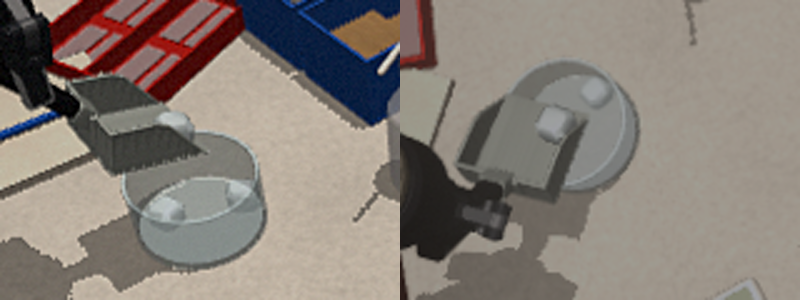

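Left half: two lumps in the dish at (165,208) and (238,195). The third is still in the scoop near the lip, at (175,122). I'll lower a little and draw the scoop back briskly so it slides off.

Call:
move_arm --pt "-1 0 0 0.6 0" --pt "-1 0 0 1 0" --pt "-1 0 0 0.4 0" --pt "-1 4 0 -1 0" --pt "-1 1 0 0 0"

```text
time: 19.63
ee_pos: [0.4097, 0.3289, 0.2087]
orientation: [0.088, 0.996, -0.001, -0.004]
ft_force: [-0.1, 0.8, -2.0]
width: 0.254
grip_force: 33.0
```

Call:
move_arm --pt "-1 0 0 0 0" --pt "-1 0 0 0 0"

```text
time: 19.8
ee_pos: [0.4132, 0.3291, 0.2102]
orientation: [0.088, 0.996, -0.0, 0.0]
ft_force: [0.5, -1.0, -2.5]
width: 0.25
grip_force: 33.0
```

```bash
cat > dish.py <<'E'
from meas import *
import sys
np.set_printoptions(precision=4,suppress=True)
f=sys.argv[1]
for n in('top','side'):
    c,uv,P,px=cloud(f+n); v,u=np.mgrid[0:420,0:560]
    b=(110,180,210,280) if n=='top' else (125,100,215,205)
    m=(px.min(2)>150)&(u>b[0])&(u<b[2])&(v>b[1])&(v<b[3])
    N,L,st,ce=cv2.connectedComponentsWithStats(m.astype(np.uint8))
    for i in range(1,N):
        if st[i,4]>15: print(n,st[i,4],ce[i].round(),'plane z.03',plane(c,[ce[i]],.03)[0][:2],'depth',np.median(P[L==i],axis=0))
E
python3 inb.py t16; python3 dish.py t16
```

```text
[0.4132 0.3291 0.2102] [ 0.5237 -1.0247 -2.511 ] 33.00565302371979 19.8
side ice 73 X 0.093 0.117 Y -0.045 0.01 Z -0.152
side floor 0.09 84 -0.10291772586347475
side floor 0.1 72 -0.10609785793635906
top ice 26 X 0.099 0.116 Y -0.044 -0.025 Z -0.151
top floor 0.09 137 -0.10265644566837873
top floor 0.1 114 -0.10583770976128787
top 39 [167. 216.] plane z.03 [0.6011 0.2866] depth [0.6006 0.2861 0.0331]
top 51 [175. 233.] plane z.03 [0.5614 0.2631] depth [0.5605 0.263  0.0286]
top 53 [150. 240.] plane z.03 [0.541  0.3191] depth [0.5408 0.3198 0.0286]
side 3609 [186. 153.] plane z.03 [0.6266 0.3138] depth [0.6546 0.3545 0.0001]
side 66 [183. 164.] plane z.03 [0.5964 0.2908] depth [0.5979 0.2842 0.0327]
side 116 [156. 171.] plane z.03 [0.5409 0.3183] depth [0.5415 0.3196 0.028 ]
side 161 [133. 176.] plane z.03 [0.4988 0.3449] depth [0.5109 0.3744 0.0001]
side 33 [173. 176.] plane z.03 [0.5569 0.2788] depth [0.5508 0.2539 0.0601]
side 51 [179. 180.] plane z.03 [0.5592 0.2594] depth [0.5496 0.2444 0.0465]
```

All three lumps lie in the dish, at (0.601,0.286), (0.561,0.263) and (0.541,0.320). That is 28–42 mm from the axis, tops about 30 mm high, and both views agree. Taking the empty scoop back to the tray.

Call:
move_arm --pt "-1 0 0 -1 0" --pt "-1 0 0 -1 0" --pt "-1 -0.3 -1 0 0" --pt "-1 -0.6 -2 0 0" --pt "-1 -0.9 -3 0 0" --force 60

```text
time: 20.32
ee_pos: [0.4218, 0.2672, 0.2321]
orientation: [0.087, 0.996, 0.001, 0.001]
ft_force: [0.9, -0.6, -2.6]
width: 0.245
grip_force: 62.5
```

Call:
move_arm --pt "-1 -1.05 -3.5 0 0" --pt "-1 -1.05 -3.5 0 0" --pt "-1 -1.05 -3.5 0 0" --pt "-1 -1.05 -3.5 0 0" --pt "-1 -1.05 -3.5 0 0"

```text
time: 20.73
ee_pos: [0.442, 0.0828, 0.2317]
orientation: [0.088, 0.996, -0.0, 0.001]
ft_force: [0.4, 0.3, -2.2]
width: 0.246
grip_force: 62.4
```

Call:
move_arm --pt "-1 -1.05 -3.5 0 0" --pt "-1 -1.05 -3.5 0 0" --pt "-1 -1.05 -3.5 0 0" --pt "-1 -1.05 -3.5 0 0" --pt "-1 -1.05 -3.5 0 0"

```text
time: 21.15
ee_pos: [0.4625, -0.0991, 0.2317]
orientation: [0.089, 0.996, -0.001, 0.001]
ft_force: [1.0, 0.1, -2.5]
width: 0.243
grip_force: 62.4
```

Call:
move_arm --pt "-1 -1.05 -3.5 0 0" --pt "-1 -1.05 -3.5 0 0" --pt "-1 -1.05 -3.5 0 0" --pt "-1 -0.9 -3 0 0" --pt "-1 -0.6 -2 0 0"

```text
time: 21.57
ee_pos: [0.4809, -0.2615, 0.2318]
orientation: [0.09, 0.996, -0.002, 0.001]
ft_force: [0.3, 0.4, -1.7]
width: 0.245
grip_force: 62.4
```

Call:
move_arm --pt "-1 -0.3 -1 0 0" --pt "-1 0 0 0 0.05" --pt "-1 0 0 0 0" --pt "-1 0 0 0 0"

```text
time: 21.9
ee_pos: [0.482, -0.2672, 0.2308]
orientation: [0.113, 0.994, 0.0, -0.0]
ft_force: [-0.2, 0.4, -1.8]
width: 0.244
grip_force: 62.4
```

```bash
python3 inb.py t17; python3 lip.py t17|tail -7
```

```text
[ 0.482  -0.2672  0.2308] [-0.1918  0.4438 -1.7506] 62.42264986038208 21.9
side floor 0.09 32 -0.1029064826877645
side floor 0.1 19 -0.10664877142843862
top floor 0.09 132 -0.10309178859120097
top floor 0.1 110 -0.10663056947145458
top 0.03 60 Zmed/min -0.056583307482370254 -0.09134468334328502 Y 0.0016804469445446278 0.04057045917217155
top 0.04 57 Zmed/min -0.08745747907687138 -0.09598935410250362 Y -0.01394335850724141 0.04089707656119135
top 0.05 142 Zmed/min -0.09280717738716118 -0.09782909887329169 Y -0.028273506762229374 0.04054119293969452
top 0.06 159 Zmed/min -0.09568565213558253 -0.09950906345927887 Y -0.035437769214458056 0.040705569060165196
top 0.07 178 Zmed/min -0.09766929972664709 -0.10200903107220624 Y -0.0390478213097531 0.041458567785271454
top 0.08 169 Zmed/min -0.10036102405336975 -0.10458684407748617 Y -0.03951807471086523 0.04099718604500678
top 0.09 154 Zmed/min -0.10294216965420414 -0.10717448861665099 Y -0.03937820536416734 0.04103976815813069
```

Call:
move_arm --pt "-1 0 0 1 0" --pt "-1 0 0 2 0" --pt "-1 0 0 2.5 0" --pt "-1 0 0 2.5 0" --pt "-1 0 0 1.5 0" --force 20

```text
time: 22.42
ee_pos: [0.4807, -0.2654, 0.1322]
orientation: [0.112, 0.994, 0.001, -0.002]
ft_force: [-1.2, -0.6, -1.8]
width: 0.245
grip_force: 62.4
```

Call:
move_arm --pt "-1 0 0 1 0" --pt "-1 0 0 0.8 0" --pt "-1 0 0 0.6 0" --pt "-1 0 0 0.6 0" --pt "-1 0 0 0.6 0"

```text
time: 22.83
ee_pos: [0.4833, -0.2683, 0.1024]
orientation: [0.113, 0.994, -0.001, 0.001]
ft_force: [-6.3, 1.2, 8.9]
width: 0.246
grip_force: 61.3
```

Call:
move_arm --pt "-1 0 0 0.6 0" --pt "-1 0 0 0.6 0" --pt "-1 0 0 0.5 0" --pt "-1 0 0 0.3 0" --pt "-1 0 0 0 0"

```text
time: 23.25
ee_pos: [0.4836, -0.2686, 0.0817]
orientation: [0.113, 0.994, -0.001, 0.001]
ft_force: [-3.5, 0.6, 3.7]
width: 0.245
grip_force: 57.9
```

Call:
move_arm --pt "-1 0 0 0 0" --pt "-1 0 0 0 0"

```text
time: 23.42
ee_pos: [0.4835, -0.2685, 0.0815]
orientation: [0.113, 0.994, -0.001, 0.001]
ft_force: [-3.9, -1.0, 4.4]
width: 0.247
grip_force: 57.9
```

```bash
python3 inb.py t18|grep -v ice; python3 tilt.py t18b
```

```text
[ 0.4835 -0.2685  0.0815] [-3.9127 -0.9661  4.4283] 57.862152457237244 23.4167
side floor 0.09 88 -0.0757587615061603
side floor 0.1 109 -0.07580786830999993
side floor 0.11 111 -0.0763244677539023
side floor 0.12 116 -0.07769405591810975
side floor 0.13 145 -0.07870957519760975
side floor 0.14 152 -0.07858847161782014
top floor 0.09 110 -0.07709113280143405
top floor 0.1 112 -0.07677093548152965
top floor 0.11 113 -0.07674743007057545
top floor 0.12 118 -0.07812974248072853
top floor 0.13 110 -0.07946357751393308
top floor 0.14 119 -0.07942250238842637
side 407 slope deg -1.0427544782752565 Z at X=.097 -0.07562090776124439 Xmax 0.15977569860501256
top 459 slope deg -0.23663466087806662 Z at X=.097 -0.07598315843049921 Xmax 0.1599093453259052
```

Flat on the tray with light pressure. Opening slowly, then rising.

Call:
move_arm --pt "-0.45 0 0 0 0" --pt "-0.4 0 0 0 0" --pt "-0.2 0 0 0 0" --pt "0.1 0 0 0 0" --pt "0.1 0 0 0 0"

```text
time: 24.03
ee_pos: [0.4823, -0.2671, 0.0794]
orientation: [0.113, 0.994, 0.0, -0.0]
ft_force: [-0.2, -0.0, -0.1]
width: 0.551
grip_force: 0.0
```

Call:
move_arm --pt "0.1 0 0 -0.5 0" --pt "0.1 0 0 -1.5 0" --pt "0.1 0 0 -3 0" --pt "0.1 0 0 -4 0" --pt "0.1 0 0 -4 0"

```text
time: 24.45
ee_pos: [0.4814, -0.2666, 0.21]
orientation: [0.113, 0.994, 0.001, -0.001]
ft_force: [1.1, -1.4, -0.1]
width: 0.548
grip_force: 0.0
```

Call:
move_arm --pt "0.1 2 2 -3 0" --pt "0.1 3 2 0 0" --pt "0.1 3 2 0 0" --pt "0.1 3 2 0 0" --pt "0.1 0 0 0 0"

```text
time: 24.87
ee_pos: [0.388, -0.1598, 0.2376]
orientation: [0.112, 0.994, 0.002, -0.003]
ft_force: [-0.1, 0.3, -1.8]
width: 0.549
grip_force: 0.0
```

```bash
python3 - <<'E'
from meas import *
o=r.get_obs(); print(o['ee_pos'],o['ft_force'],o['width'])
for n in('top','side'):
    save(n,'f'+n)
c,uv,P,px=cloud('fside');z=P[...,2]
T=np.array([.584,-.2935]);a=np.radians(-12.1);u=np.array([np.cos(a),np.sin(a)]);v=np.array([-u[1],u[0]])
for n in('top','side'):
    c,uv,P,px=cloud('f'+n);z=P[...,2];d=P[...,:2]-T;x=d@u;y=d@v
    m=(c['depth']>0)&(abs(x)<.08)&(abs(y)<.06)&(z>.02)&(z<.05)&(px.max(2)>60)
    s=P[m]; print(n,rect(s),'z',z[m].max()); print('tray frame x',x[m].min(),x[m].max(),'y',y[m].min(),y[m].max())
E
python3 dish.py f; python3 lumps.py g|grep -v tcp
python3 - <<'E'
import cv2,numpy as np
cv2.imwrite('pics/final.png',cv2.resize(cv2.imread('pics/gside.png'),(800,600)))
E
```

```text
[ 0.38803008 -0.15975402  0.23761693] [-0.05016712  0.33139881 -1.79906874] 0.5490549717075597
top (array([ 550.8, -283.2,   82.9,   81.1]), 75.7) z 0.04993787083560497
tray frame x -0.07482251894507806 0.007450658002724356 y -0.03851610071103516 0.044207919304112456
side (array([ 548.2, -284.8,   81.4,   83.9]), 77.2) z 0.04988880191918321
tray frame x -0.07892268592346045 0.0049646528010920754 y -0.04007219401099216 0.041762299938119904
top 56 [167. 215.] plane z.03 [0.6013 0.2862] depth [0.6005 0.2861 0.0319]
top 68 [175. 232.] plane z.03 [0.5616 0.263 ] depth [0.5606 0.2633 0.0285]
top 72 [150. 240.] plane z.03 [0.5404 0.3196] depth [0.5402 0.3195 0.0286]
side 356 [170. 202.] plane z.03 [0.5025 0.222 ] depth [ 0.5163  0.2466 -0.    ]
top 105 [291. 193.] x 0.076 0.108 y 0.011 0.04 z 0.037
top 103 [310. 197.] x 0.077 0.105 y -0.036 -0.008 z 0.037
side 31 [309. 213.] x 0.088 0.104 y 0.006 0.02 z 0.035
side 166 [319. 227.] x 0.074 0.107 y -0.04 -0.01 z 0.036
```

View pics/final.png

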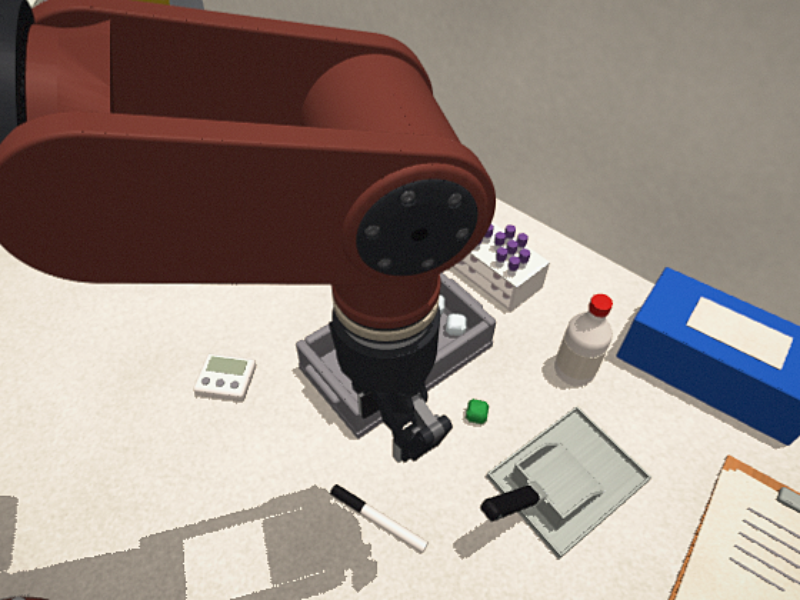

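The final view shows the scoop flat in the tray at (555,480), the gripper clear of it, two lumps left in the tub, the bystanders in place, and the dish lumps unchanged in the top view. One flatness check with the handle free, then I'll hand in.

```bash
python3 - <<'E'
from meas import *
T=np.array([.584,-.2935]);a=np.radians(-12.1);u=np.array([np.cos(a),np.sin(a)]);v=np.array([-u[1],u[0]])
ok=True
for n in('top','side'):
    c,uv,P,px=cloud('g'+n);z=P[...,2];d=P[...,:2]-T;x=d@u;y=d@v
    m=(c['depth']>0)&(x>-.05)&(x<.015)&(abs(y)<.025)&(z<.02)
    k=np.polyfit(x[m],z[m],1); print(n,m.sum(),'slope',k[0],'z',np.median(z[m]))
    b=(c['depth']>0)&(abs(y)>.034)&(abs(y)<.045)&(z>.034)&(z<.046)&(abs(x)<.09); print('  side rim x',x[b].min(),x[b].max(),'z',np.median(z[b]))
    ok&=abs(k[0])<.06 and abs(np.median(z[m])-.0055)<.003
if ok: print(r.sign_off())
E
```

```text
top 535 slope 0.00940167953371808 z 0.004523645778914731
  side rim x -0.05946115260391003 -0.0053824614700959325 z 0.04064901168310964
side 829 slope -0.0038983289089390286 z 0.0053780292352846315
  side rim x -0.06173843780114928 -0.008435487626671522 z 0.0415164270278246
the job is handed in; nothing more can be done
None
```

Job handed in at about 25 s of the 72 s: three ice lumps are in the dish, two are left in the tub, and the scoop lies flat on its tray, released. No result came back from the hand-in.

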